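# Cover the seed pan and lock the grow lamp's boom at its mark

## Task

Close up the freshly sown seed pan for germination: put the clear cover on the low, wide seed pan on the turntable so that it sits level and fully down over the rim (set it down, do not drop it). Then draw the grow lamp's sliding boom out until the whole width of its black length mark has just come clear of the collar, and close the cam lever fully while your grip holds the boom at the mark. Finish still holding the boom, with the lever shut and the boom still at its mark; leave the other pots, the mister, the dibber and the stone where they stand.

Things in the scene. Friction and masses are not known exactly. Their poses are not given: they have to be found in the camera images.
- cover: Clear plastic germination cover, loose, 90 g, lying right way up on the shelf: a round cap 111 mm across with a 12 mm deep skirt (inside 101 mm across), its 4 mm flat top 12 to 16 mm above the origin, and a round grey knob 24 mm across in the centre from 16 to 46 mm above the origin. Origin: centre of the skirt's lower edge; z up.
- seed_pan: Low wide clay pan, loose, 0.4 kg, on the turntable: 96 mm across at the rim, 45 mm high, filled with soil and without seedlings (the three other pots are narrower, taller and planted). Origin: centre of its underside, z up. The cover fits over its rim with about 2.5 mm to spare all round; seated, the cover's origin is 33 mm above the pan's origin.
- turntable: Small white plastic turntable tray 284 mm across, on a fixed foot; the tray turns stiffly. Its floor is 20 mm above the shelf, its lip 30 mm. The four pots stand on it 80 mm from its centre, a quarter turn apart, in any order. Origin: centre of its foot on the shelf.
- stand: Lamp stand fixed to the shelf: 170 mm square base plate 10 mm thick and a 25 mm post. It carries a level boom whose axis is 200 mm above the shelf. Origin: post axis at shelf level.
- sleeve: Outer tube of the boom, 28 mm square, swivelling stiffly on the post (1.2 N m: 5 to 6 N at the lever), so it gives way sideways if pushed from one side only. Origin: on the post axis, 200 mm above the shelf, on the boom axis. y: along the boom, outwards to the lamp; z up; the lever is on the -x side. Reaches from y -134 mm to the end of its black collar (36 mm square) at y 180 mm.
- collar_mouth (a point): Centre of the collar's open end, where the inner tube comes out, on the boom axis. Axes as sleeve (y outwards along the boom).
- boom: Inner tube, aluminium, 20 mm square, sliding level along y; about 4 N of drag, stays where left. Origin: on the axis at the inner edge of its length mark, a black band 8 mm wide (y 0 to 8 mm). At the mark this origin is level with collar_mouth: the band is just fully out. Starts 150 to 205 mm too far in, band hidden; can go 30 mm too far out. y outwards along the boom, z up. Lamp at y 400 mm.
- lamp_centre (a point): Centre of the round white lamp head, 70 mm across and 26 mm high, hung under the boom's outer end (20 mm below to 46 mm below the boom axis), 400 mm along the boom from the inner edge of the mark. At the mark it hangs over the turntable.
- cam_lever (a joint): Cam lever's angle, rad: 0 closed (along the inner tube), growing as it swings out level to the sleeve's -x side, up to 0.8; starts 0.45 to 0.65. Upright pin 24 mm to the -x side of the boom axis, 14 mm behind the collar mouth. Grey paddle 8 mm thick, 22 mm high, at boom height, 82 mm long from the pin. Stiff: 5 N at 45 mm from the pin, rising to 11 N below 0.38 as the cam bites; stays shut.
- lever_pad (a point): Point on the outer face of the lever at mid height, 49 mm from the pin; closed, it is 20 mm to the -x side of the boom axis and 35 mm outward of the collar mouth; lever and inner tube are then together 30 mm wide, with no room for a finger between. As the lever closes, its cam tends to drag the inner tube 3 to 5 mm inwards unless the tube is held; shut, it clamps the tube.
- pot_a: Clay pot with seedlings, loose, 74 mm across, 62 mm high (seedlings to about 90 mm). Origin: centre of its underside.
- pot_b: As pot_a.
- pot_c: As pot_a.
- mister: White plastic plant mister with a trigger head, loose, 76 mm across and 184 mm high. Origin: centre of its underside.
- dibber: Bamboo dibber lying on the shelf, loose, 225 mm long with a T handle, 25 mm thick. Origin: near its middle, on the shelf; x towards the handle.
- stone: Rounded grey stone, loose, 92 mm across, 41 mm high. Origin: centre of its underside.
There are look-alikes about, which are no part of the job. Leave any blue look-alike of the cover alone.

How it is judged:
On the way, in this order (a step that is already met when the one before it is completed fails the run):
1. the cover sits level and fully down on the seed pan, let go (horizontal distance between cover and seed_pan below 0.006 m and z of cover in the frame of seed_pan between 0.029 and 0.037 m and angle between cover's own z axis and vertical below 0.06 rad and contact force between the fingers and cover below 0.05 N), for 0.3 s.
2. the boom is drawn out to its mark, the lever still open (y of boom in the frame of collar_mouth between -0.005 and 0.005 m and value of joint cam_lever above 0.33 rad), for 0.2 s.
3. the lever is on its way shut while the fingers hold the boom at its mark (y of boom in the frame of collar_mouth between -0.005 and 0.005 m and value of joint cam_lever between 0.06 and 0.3 rad and contact force between the fingers and boom above 1 N).
At the end, for the whole second after the job is handed in: The cover is on the seed pan: centred within 6 mm, its skirt's edge 29 to 37 mm above the pan's underside, tilted less than 0.06 rad. The inner edge of the boom's mark is within 5 mm of the collar mouth, the cam lever is within 0.06 rad of closed, and the fingers still hold the boom (more than 2 N) (horizontal distance between cover and seed_pan below 0.006 m and z of cover in the frame of seed_pan between 0.029 and 0.037 m and angle between cover's own z axis and vertical below 0.06 rad and y of boom in the frame of collar_mouth between -0.005 and 0.005 m and value of joint cam_lever below 0.06 rad and contact force between the fingers and boom above 2 N); the arm keeps its last pose, push and grip.
It fails at once if another pot or a bystander is moved more than 3 cm (distance of any of pot_a, pot_b, pot_c, mister, dibber, stone from where it was at the start of the episode above 0.03 m).
It fails at once if the cover is dropped (contact force between the fingers and cover below 0.05 N and linear speed of cover above 0.6 m/s).
It also fails if it takes over 64 s, if anything falls off the work surface, if the arm or the gripper's body presses on something with over 40 N, if the wrist force passes 120 N, or if a joint passes its speed limit or range.

## Robot

A 7-joint arm with a two-finger parallel gripper is mounted at the origin on the work surface. World frame = base frame: x ahead of the robot, y to its left, z up, the work surface at z = 0. Lengths are in m, angles in rad, forces in N, time in s.
With the tool pointing down it reaches from about 0.425 to 0.925 m from the base axis. Payload 6.8 kg.
Tool frame: the origin (TCP) lies on the front face of the gripper's body, between the roots of the fingers; the fingertips stand 73 mm ahead of it and the grasp point (between the pads) lies 54 mm ahead of it; z points along the fingers, y is the line along which they close (so a half turn about z gives the same grasp; the last joint's range is limited). The gripper opens to 85 mm and grips with 20 to 120 N. Pads are 22 mm wide; open, the fingers measure 114 mm over their backs; the gripper's body (76 mm by 85 mm) begins 54 mm behind the grasp point. The pads swing forward as they close: fully open they stand 13 mm farther back than shut.
Start: joints at [1.169, 0.477, 0.022, 1.555, -0.011, 1.109, -0.083], TCP at [0.195, -0.646, 0.304] pointing down, gripper open.
Joint ranges: [-2.96, 2.96], [-0.34, 2.1], [-1.41, 1.46], [0.24, 2.44], [-1.37, 4.51], [0.17, 1.92], [-2.96, 2.96]. Speed limits (rad/s): [2.39, 2.39, 3.14, 3.14, 3.14, 3.14, 3.14].

## Interface

Orientations are given as a unit quaternion [w, x, y, z].
In Python, from station import bot, optics gives the robot as it stands.
- The arm moves only by the tool drive_tool, never from a script. Its argument "deltas" is a list of rows, each an object with "gripper": the closure in counts, from 0 (fully open) to 255 (shut); "offset": the shift along the tool's x, y, z in units of 1000 mm (1.0 is 1000 mm), a list of three; "angular": the turn, a rotation vector about the tool's x, y, z in units of 45 degrees (1.0 is 45 degrees), a list of three. In form: [{"gripper": gripper, "offset": [dx, dy, dz], "angular": [rx, ry, rz]}, ...]. A call has 1 to 5 rows; each row is the pose to reach, as a shift and turn from the pose commanded when the call began, along the tool's axes at that moment; what a row does not reach only later rows make up. A row lasts 1/10 s, in which the tool goes at most 50 mm and 8.59 degrees, less where a joint would pass 70% of its speed; a pose out of reach is approached as far as the arm can. A call with a number of a shift or a turn outside -1 to 1 is refused whole. A call with a gripper value outside its range is refused whole. The fingers move at their own pace and stop on an object; "grip_force" is the grip in N (left out, the last holds). Time passes only in rows, so rows that repeat a pose let the fingers close. It gives the time, the measured TCP pose, the force, the opening and the grip force at its end, in the units of the state.
- bot.get_obs(): the state, without advancing time (a new reading comes with each control period).
- optics.read_camera(name): name is "scene" or "side" or "wrist"; returns the picture (400x640x3 uint8, blue, green, red); there is no depth.
- optics.camera_model(name): a dict with "fx", "fy", "cx", "cy" (pixels), "dist" ([k1, k2, p1, p2, k3] as OpenCV has them; the pictures are not rectified), "cam_to_world" (4x4, takes a point from camera to world coordinates). Camera axes: x right, y up, looking along -z (the intrinsics and any distortion apply to the point x, -y, -z); pixel columns grow to the right and rows downward; lengths in m; the calibration is good to about 2 mm. A picture is of the moment at which its call begins: read the wrist's pose just before it. camera_model takes no time and is no camera call; for the wrist camera it gives the pose at the moment of the call.
- bot.hand_in(): hands the job in; it is judged then, once.
The state is a dict: "t": time; "q": joint angles; "joint_vel": joint speeds; "joint_torque": joint torques, N m; "eef_pos": TCP position; "tool_rot": TCP orientation; "contact_force": force on the tool from outside, world axes, zero at the start; "torque": the same for the moment, N m; "gripper_width": opening from 0.0 (shut) to 1.0 (fully open); "grasp_force": force on a finger pad.
Only numpy, scipy, OpenCV 4.12 (cv2) and the standard library are available. Lean on these libraries where they do the work, as an engineer would, in place of code of your own. Each camera call takes 0.05 s, during which the arm holds its last target. There are 200 camera calls.

## Working session

There is one attempt and no reset: what is moved stays moved. The work goes in short steps, Python scripts to look and compute and a tool call to move; the robot and the scene stay as the last step left them, time stands still between calls to the robot, and variables do not carry over. Pictures are saved under pics/ and viewed, at most 10 in all, crops included, and the job is handed in when it is done.

Besides the shell and the picture viewer there is one more tool, called after "Emit:" as name(argument=value, ...) on one line, values as JSON. drive_tool: Moves the arm, as the interface text tells. Its arguments: {"type":"object","properties":{"deltas":{"type":"array"},"grip_force":{"type":"number"}},"required":["deltas"]}

```bash
mkdir -p pics; ls; cat > h.py <<'E'
import numpy as np, cv2
from station import bot, optics
from scipy.spatial.transform import Rotation as R
def snap(n,f):
    m=optics.camera_model(n); im=np.array(optics.read_camera(n)); cv2.imwrite('pics/'+f,im); return im,m
def ray(m,u,v):
    K=np.array([[m['fx'],0,m['cx']],[0,m['fy'],m['cy']],[0,0,1.]])
    p=cv2.undistortPoints(np.array([[[u,v]]],float),K,np.array(m['dist'],float))[0,0]
    T=np.array(m['cam_to_world']); return T[:3,3],T[:3,:3]@np.array([p[0],-p[1],-1])
def atz(m,u,v,z):
    o,d=ray(m,u,v); return o+d*(z-o[2])/d[2]
def proj(m,P):
    K=np.array([[m['fx'],0,m['cx']],[0,m['fy'],m['cy']],[0,0,1.]])
    T=np.array(m['cam_to_world']); c=(np.atleast_2d(P)-T[:3,3])@T[:3,:3]; c=c*[1,-1,-1]
    return cv2.projectPoints(c,np.zeros(3),np.zeros(3),K,np.array(m['dist'],float))[0][:,0]
def tool():
    o=bot.get_obs(); q=np.array(o['tool_rot']); return np.array(o['eef_pos']),R.from_quat(q[[1,2,3,0]]),o
def delta(P,Rt=None):
    p,r,o=tool(); d=r.inv().apply(np.array(P)-p); a=[0,0,0] if Rt is None else (r.inv()*Rt).as_rotvec()/(np.pi/4)
    return np.round(d,4),np.round(a,4)
def down(yaw):  # tool y axis at angle yaw in world xy, z down
    y=np.array([np.cos(yaw),np.sin(yaw),0]); z=np.array([0,0,-1.]); return R.from_matrix(np.c_[np.cross(y,z),y,z])
E
python3 - <<'E'
from h import *
import pickle
a,m=snap('scene','scene.png'); b,n=snap('side','side.png')
pickle.dump((m,n),open('cams.pkl','wb'))
for k in (m,n): print(np.round(k['cam_to_world'],3),k['fx'],k['dist'])
p,r,o=tool(); print(p,r.as_matrix().round(3),o)
E
```

```text
pics
[[-0.273 -0.547  0.792  1.686]
 [ 0.962 -0.17   0.214  0.329]
 [ 0.017  0.82   0.572  0.986]
 [ 0.     0.     0.     1.   ]] 380.49872011197624 [0.01653291 0.         0.         0.         0.        ]
[[-0.907  0.302 -0.292  0.095]
 [-0.42  -0.64   0.644  0.974]
 [ 0.008  0.707  0.707  1.215]
 [ 0.     0.     0.     1.   ]] 385.7821177243279 [0.0223381 0.        0.        0.        0.       ]
[ 0.19536974 -0.64568542  0.30304036] [[ 0.957  0.29  -0.001]
 [ 0.29  -0.957  0.002]
 [-0.    -0.002 -1.   ]] {'t': 0.1, 'q': array([ 1.16891251,  0.47770181,  0.02231827,  1.55633474, -0.01154889,
        1.10928106, -0.0830787 ]), 'joint_vel': array([ 5.27888401e-04, -1.80423240e-03, -3.79736507e-04, -3.98625279e-03,
        4.71532162e-04, -1.51544056e-05, -1.64986308e-03]), 'joint_torque': array([ 4.90635139e-03, -5.97755992e+01,  1.61393467e+00, -2.81950861e+01,
        1.28806583e-02,  5.03726013e-03, -5.71667010e-05]), 'eef_pos': array([ 0.19536974, -0.64568542,  0.30304036]), 'tool_rot': array([-7.85726512e-04,  9.89227425e-01,  1.46384637e-01, -1.46764713e-04]), 'contact_force': array([-0.4447442 ,  1.07989589, -0.43323699]), 'torque': array([ 0.02301663, -0.0327253 ,  0.021042  ]), 'grasp_force': 0.0, 'gripper_width': 0.9999145876088739}
```

View pics/scene.png

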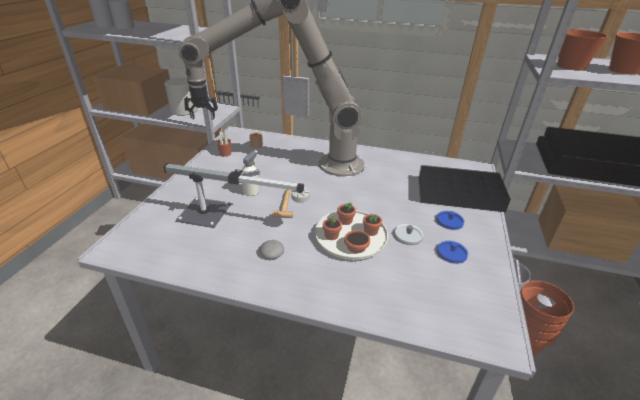

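View pics/side.png

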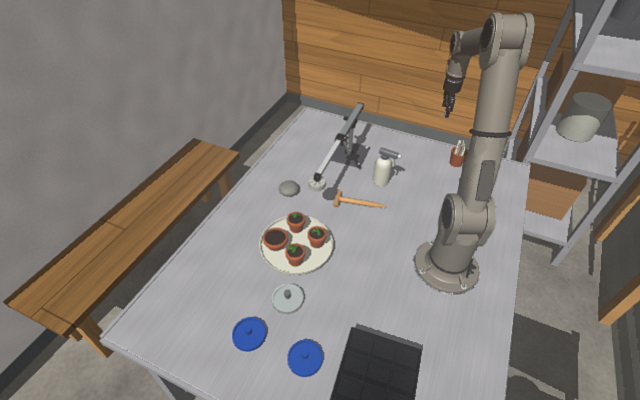

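Scene picture: there are three covers, the clear one with a grey knob at (409,234) and two blue look-alikes at (450,219) and (452,252). The clear one fits the description. The seed pan, low and unplanted, is at (358,240), or (275,238) in the side view. The lamp collar is near (235,177). I'll confirm these in one enlarged crop.

```bash
python3 - <<'E'
from h import *
a=cv2.imread('pics/scene.png'); b=cv2.imread('pics/side.png')
rs=lambda i,s:cv2.resize(i,None,fx=s,fy=s,interpolation=cv2.INTER_CUBIC)
top=np.hstack([rs(a[190:265,305:435],3.0)[:, :390],rs(b[205:315,250:340],225/110.)]); 
bl=np.hstack([rs(a[140:225,155:315],2.5*1.0),rs(b[95:200,275:405],212/105.)])
W=800; f=lambda i:cv2.copyMakeBorder(i,0,0,0,W-i.shape[1],cv2.BORDER_CONSTANT)
cv2.imwrite('pics/crop1.png',np.vstack([f(top),f(bl)])); print(top.shape,bl.shape)
E
```

```text
(225, 574, 3) (212, 662, 3)
```

View pics/crop1.png

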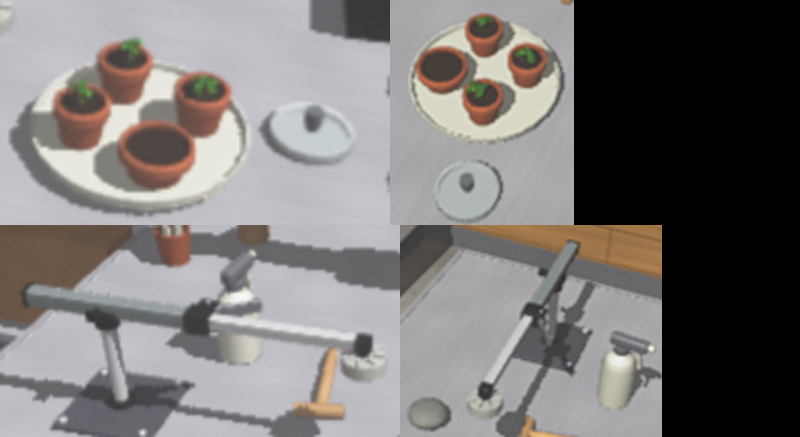

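```bash
python3 - <<'E'
from h import *
import pickle
m,n=pickle.load(open('cams.pkl','rb'))
for nm,z,a,b in [('cover top',.016,(409,234.3),(288,298)),('knobtop',.046,(409.7,227),(287.2,292)),('pan rim',.065,(357.3,239.3),(275.4,238.7)),
 ('collar',.2,(234.2,177.2),(341.4,137.1)),('cap',.2,(300,187),(317.6,176.7)),('lamp bot',.16,(300.2,194.8),(317.6,183.2)),('mister base',.0,(250,192),(381,185)),('stone',.02,(271,249),(289,188))]:
    P,Q=atz(m,*a,z),atz(n,*b,z)
    print(nm,P.round(3),Q.round(3),'reach',np.hypot(*P[:2]).round(3))
E
```

```text
cover top [0.485 0.382 0.016] [0.469 0.383 0.016] reach 0.617
knobtop [0.477 0.38  0.046] [0.473 0.379 0.046] reach 0.609
pan rim [0.63  0.2   0.065] [0.614 0.206 0.065] reach 0.661
collar [ 0.567 -0.306  0.2  ] [ 0.568 -0.321  0.2  ] reach 0.644
cap [ 0.556 -0.042  0.2  ] [ 0.554 -0.043  0.2  ] reach 0.558
lamp bot [ 0.55  -0.044  0.16 ] [ 0.556 -0.048  0.16 ] reach 0.552
mister base [ 0.377 -0.343 -0.   ] [ 0.359 -0.316  0.   ] reach 0.509
stone [ 0.725 -0.102  0.02 ] [ 0.72 -0.1   0.02] reach 0.732
```

```bash
cat >> h.py <<'E'
def plan(wps,start=None):
    p,r,_=tool() if start is None else (*start,0)
    for P,yaw in wps:
        t=down(np.radians(yaw)); d=r.inv().apply(np.array(P)-p); a=(r.inv()*t).as_rotvec()/(np.pi/4)
        print(P,yaw,d.round(4).tolist(),a.round(3).tolist(),'rows',np.ceil(max(np.linalg.norm(d)/.05,np.linalg.norm(a)*45/8.59)))
        p,r=np.array(P),t
E
python3 - <<'E'
from h import *
plan([((.36,-.52,.38),-38),((.52,-.31,.38),-5),((.55,-.07,.36),20),((.55,.17,.34),20),((.475,.36,.24),20)])
E
```

```text
(0.36, -0.52, 0.38) -38 [0.194, -0.0727, -0.0769] [-0.002, -0.001, -0.781] rows 5.0
(0.52, -0.31, 0.38) -5 [0.264, -0.0032, 0.0] [0.0, 0.0, -0.733] rows 6.0
(0.55, -0.07, 0.36) 20 [0.2417, 0.009, 0.02] [0.0, 0.0, -0.556] rows 5.0
(0.55, 0.17, 0.34) 20 [0.2255, 0.0821, 0.02] [0.0, 0.0, 0.0] rows 5.0
(0.475, 0.36, 0.24) 20 [0.2042, -0.0055, 0.1] [0.0, 0.0, 0.0] rows 5.0
```

Emit:
drive_tool(deltas=[{"gripper":0,"offset":[0.04,-0.015,-0.03],"angular":[0,0,-0.15]},{"gripper":0,"offset":[0.08,-0.03,-0.05],"angular":[0,0,-0.3]},{"gripper":0,"offset":[0.12,-0.045,-0.07],"angular":[0,0,-0.47]},{"gripper":0,"offset":[0.16,-0.06,-0.077],"angular":[0,0,-0.62]},{"gripper":0,"offset":[0.194,-0.073,-0.077],"angular":[0,0,-0.78]}])

```text
t: 0.6
eef_pos: [0.3623, -0.5185, 0.3824]
tool_rot: [0.001, 0.898, 0.441, 0.001]
contact_force: [0.2, 0.3, -0.2]
gripper_width: 1.003
grasp_force: 0.0
```

Emit:
drive_tool(deltas=[{"gripper":0,"offset":[0.05,0,0],"angular":[0,0,-0.15]},{"gripper":0,"offset":[0.1,0,0],"angular":[0,0,-0.3]},{"gripper":0,"offset":[0.15,0,0],"angular":[0,0,-0.44]},{"gripper":0,"offset":[0.2,0,0],"angular":[0,0,-0.6]},{"gripper":0,"offset":[0.25,0,0],"angular":[0,0,-0.733]}])

```text
t: 1.1
eef_pos: [0.5149, -0.3215, 0.3807]
tool_rot: [-0.0, 0.736, 0.677, -0.0]
contact_force: [1.1, -1.3, 0.1]
gripper_width: 0.996
grasp_force: 0.0
```

```bash
python3 - <<'E'
from h import *
import pickle
a,m=snap('wrist','w1.png'); pickle.dump(m,open('w1.pkl','wb')); print(np.round(m['cam_to_world'],3))
plan([((.55,-.07,.36),20),((.55,.17,.34),20),((.475,.36,.24),20)])
E
```

```text
[[ 0.996  0.082  0.023  0.521]
 [-0.085  0.961  0.261 -0.256]
 [-0.001 -0.262  0.965  0.453]
 [ 0.     0.     0.     1.   ]]
(0.55, -0.07, 0.36) 20 [0.2431, 0.0128, 0.0224] [0.006, -0.006, -0.53] rows 5.0
(0.55, 0.17, 0.34) 20 [0.2255, 0.0821, 0.02] [0.0, 0.0, 0.0] rows 5.0
(0.475, 0.36, 0.24) 20 [0.2042, -0.0055, 0.1] [0.0, 0.0, 0.0] rows 5.0
```

View pics/w1.png

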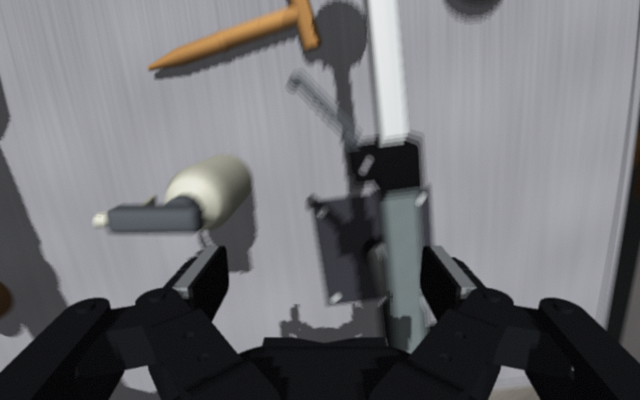

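The wrist picture shows the collar mouth at about (390,140), with the white inner tube running up to (383,0). The grey lever is swung out to the -x side, from about (358,148) to its tip at (292,78). The mister is at left and the dibber at the top.

```bash
python3 - <<'E'
from h import *
import pickle
m=pickle.load(open('w1.pkl','rb'))
for nm,u,v,z in [('mouth',388,139,.218),('tube',395,138,.21),('tubefar',383,1,.21),('pin',358,148,.211),('tip',293,78,.211),('sleeve back',406,300,.214)]: print(nm,atz(m,u,v,z).round(4))
E
```

```text
mouth [ 0.5648 -0.2803  0.218 ]
tube [ 0.5715 -0.2808  0.21  ]
tubefar [ 0.5667 -0.1876  0.21  ]
pin [ 0.5435 -0.2858  0.211 ]
tip [ 0.5006 -0.2325  0.211 ]
sleeve back [ 0.5765 -0.4161  0.214 ]
```

Emit:
drive_tool(deltas=[{"gripper":0,"offset":[0.05,0.003,0.005],"angular":[0,0,-0.12]},{"gripper":0,"offset":[0.1,0.005,0.01],"angular":[0,0,-0.23]},{"gripper":0,"offset":[0.148,0.008,0.015],"angular":[0,0,-0.34]},{"gripper":0,"offset":[0.196,0.01,0.02],"angular":[0,0,-0.44]},{"gripper":0,"offset":[0.243,0.013,0.022],"angular":[0,0,-0.53]}])

```text
t: 1.65
eef_pos: [0.5481, -0.0806, 0.3582]
tool_rot: [-0.0, 0.581, 0.814, -0.0]
contact_force: [0.2, -0.1, 0.2]
gripper_width: 1.0
grasp_force: 0.0
```

Emit:
drive_tool(deltas=[{"gripper":60,"offset":[0.045,0.016,0.004],"angular":[0,0,0]},{"gripper":60,"offset":[0.09,0.033,0.008],"angular":[0,0,0]},{"gripper":60,"offset":[0.135,0.05,0.012],"angular":[0,0,0]},{"gripper":60,"offset":[0.18,0.066,0.016],"angular":[0,0,0]},{"gripper":60,"offset":[0.225,0.082,0.02],"angular":[0,0,0]}])

```text
t: 2.15
eef_pos: [0.5536, 0.1584, 0.3385]
tool_rot: [-0.0, 0.583, 0.813, -0.0]
contact_force: [0.8, 0.0, -0.6]
gripper_width: 0.767
grasp_force: 0.0
```

Emit:
drive_tool(deltas=[{"gripper":60,"offset":[0.042,0,0.016],"angular":[0,0,0]},{"gripper":60,"offset":[0.084,0,0.032],"angular":[0,0,0]},{"gripper":60,"offset":[0.124,0,0.048],"angular":[0,0,0]},{"gripper":60,"offset":[0.165,0,0.064],"angular":[0,0,0]},{"gripper":60,"offset":[0.185,0,0.075],"angular":[0,0,0]}])

```text
t: 2.65
eef_pos: [0.4918, 0.3357, 0.2627]
tool_rot: [-0.001, 0.581, 0.814, -0.0]
contact_force: [-0.4, -0.3, -0.2]
gripper_width: 0.763
grasp_force: 0.0
```

```bash
python3 - <<'E'
from h import *
import pickle
print(tool()[0]); a,m=snap('wrist','w2.png'); pickle.dump(m,open('w2.pkl','wb'))
print(proj(m,[[.475,.38,.046],[.475,.38,.016],[.622,.203,.065]]))
E
```

```text
[0.49180783 0.33568472 0.26265185]
[[322.66394755 131.28146361]
 [322.86895938 129.30508509]
 [403.8254954  351.05681646]]
```

View pics/w2.png

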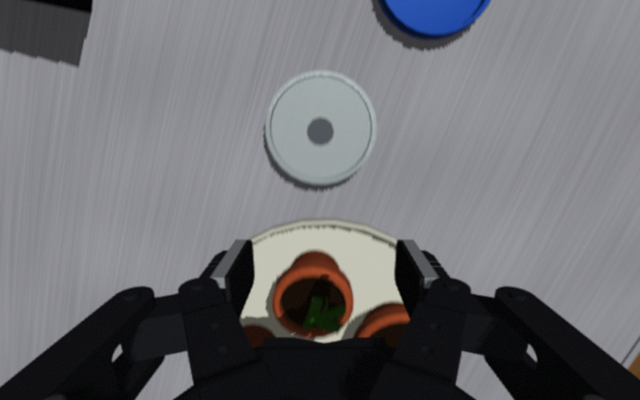

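The clear cover's disc is centred at (321,128) with its grey knob at (320,131). It is the non-blue cover, within 2 px of the prediction.

```bash
python3 - <<'E'
from h import *
import pickle
m=pickle.load(open('w2.pkl','rb'))
k=atz(m,320,131,.046); c=atz(m,321,128,.016); print(k,c)
P=(k+c)/2; plan([((P[0],P[1],.16),20),((P[0],P[1],.093),20)])
E
```

```text
[0.47270986 0.37947114 0.046     ] [0.47288891 0.38058838 0.016     ]
(np.float64(0.47279938656940357), np.float64(0.38002975653006266), 0.16) 20 [0.0456, -0.0021, 0.1014] [-0.005, -0.004, -0.019] rows 3.0
(np.float64(0.47279938656940357), np.float64(0.38002975653006266), 0.093) 20 [0.0, 0.0, 0.067] [0.0, 0.0, 0.0] rows 2.0
```

Emit:
drive_tool(deltas=[{"gripper":60,"offset":[0.018,-0.001,0.04],"angular":[0,0,0]},{"gripper":60,"offset":[0.036,-0.002,0.08],"angular":[0,0,0]},{"gripper":60,"offset":[0.0456,-0.002,0.12],"angular":[0,0,0]},{"gripper":60,"offset":[0.0456,-0.002,0.145],"angular":[0,0,0]},{"gripper":60,"offset":[0.0456,-0.002,0.155],"angular":[0,0,0]}], grip_force=30)

```text
t: 3.2
eef_pos: [0.4767, 0.3734, 0.1058]
tool_rot: [-0.001, 0.582, 0.813, -0.003]
contact_force: [0.5, -1.0, 1.1]
gripper_width: 0.768
grasp_force: 0.0
```

```bash
python3 - <<'E'
from h import *
plan([((.4728,.380,.093),20)]); print(tool()[0])
E
```

```text
(0.4728, 0.38, 0.093) 20 [0.0076, -0.0015, 0.0128] [-0.006, 0.003, -0.027] rows 1.0
[0.47667914 0.37335986 0.10577651]
```

Emit:
drive_tool(deltas=[{"gripper":60,"offset":[0,0,0],"angular":[0,0,0]},{"gripper":60,"offset":[0,0,0],"angular":[0,0,0]}])

```text
t: 3.4
eef_pos: [0.4787, 0.3749, 0.11]
tool_rot: [0.0, 0.583, 0.813, 0.001]
contact_force: [0.2, -0.4, 0.1]
gripper_width: 0.764
grasp_force: 0.0
```

Emit:
drive_tool(deltas=[{"gripper":60,"offset":[0.007,-0.003,0.009],"angular":[0,0,0]},{"gripper":60,"offset":[0.007,-0.003,0.016],"angular":[0,0,0]},{"gripper":60,"offset":[0.007,-0.003,0.016],"angular":[0,0,0]}])

```text
t: 3.7
eef_pos: [0.4722, 0.3804, 0.0924]
tool_rot: [-0.0, 0.582, 0.813, -0.0]
contact_force: [1.2, 0.1, 0.7]
gripper_width: 0.764
grasp_force: 0.0
```

```bash
python3 - <<'E'
from h import *
plan([((.4728,.380,.093),20)]); print(tool()[0])
a,m=snap('wrist','w3.png'); print(tool()[0]); snap('wrist','w3b.png');print(tool()[0], bot.get_obs()['contact_force'])
print(proj(m,[[.4728,.380,.046]]))
E
```

```text
(0.4728, 0.38, 0.093) 20 [-0.0005, 0.0005, -0.0006] [-0.001, 0.001, -0.027] rows 1.0
[0.4721921  0.38035396 0.09235517]
[0.47248214 0.38035485 0.09268756]
[0.4727202  0.38034958 0.09289012] [ 0.48170434 -0.34767867 -0.13198491]
[[324.74785714 277.50556393]]
```

View pics/w3.png

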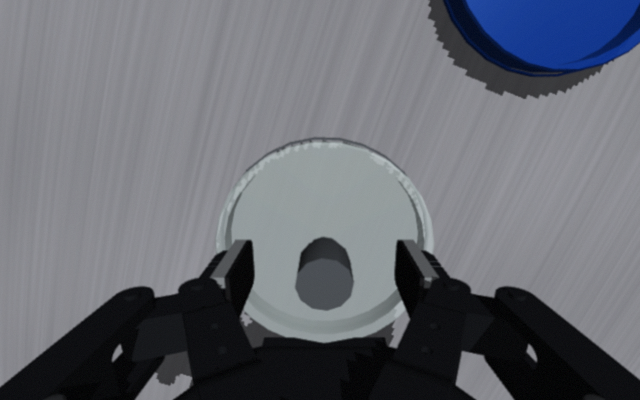

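The knob top is at (325,283), centred between the fingers, about 2.5 mm lower in the image than predicted. I'll shift the tool by -2 mm in x and grip.

Emit:
drive_tool(deltas=[{"gripper":60,"offset":[-0.002,0,0],"angular":[0,0,0]},{"gripper":255,"offset":[-0.002,0,0],"angular":[0,0,0]},{"gripper":255,"offset":[-0.002,0,0],"angular":[0,0,0]},{"gripper":255,"offset":[-0.002,0,0],"angular":[0,0,0]},{"gripper":255,"offset":[-0.002,0,0],"angular":[0,0,0]}], grip_force=30)

```text
t: 4.3
eef_pos: [0.4735, 0.3787, 0.0931]
tool_rot: [0.0, 0.582, 0.813, 0.0]
contact_force: [0.0, -0.8, 1.7]
gripper_width: 0.267
grasp_force: 30.7
```

Emit:
drive_tool(deltas=[{"gripper":255,"offset":[-0.002,0,-0.03],"angular":[0,0,0]},{"gripper":255,"offset":[-0.002,0,-0.07],"angular":[0,0,0]},{"gripper":255,"offset":[-0.002,0,-0.11],"angular":[0,0,0]},{"gripper":255,"offset":[-0.002,0,-0.15],"angular":[0,0,0]},{"gripper":255,"offset":[-0.002,0,-0.15],"angular":[0,0,0]}])

```text
t: 4.8
eef_pos: [0.4756, 0.3791, 0.2488]
tool_rot: [0.001, 0.582, 0.813, 0.005]
contact_force: [0.0, 1.0, -0.7]
gripper_width: 0.273
grasp_force: 30.6
```

```bash
python3 - <<'E'
from h import *
print(tool()[0])
plan([((.56,.24,.25),20),((.60,.16,.25),20)])
E
```

```text
[0.47557981 0.37909123 0.2487729 ]
(0.56, 0.24, 0.25) 20 [-0.1589, 0.0352, -0.0015] [0.012, -0.005, -0.027] rows 4.0
(0.6, 0.16, 0.25) 20 [-0.0889, 0.0102, 0.0] [0.0, 0.0, 0.0] rows 2.0
```

```bash
python3 - <<'E'
from h import *
plan([((.653,.118,.25),20)])
E
```

```text
(0.653, 0.118, 0.25) 20 [-0.3043, 0.084, -0.0016] [0.012, -0.005, -0.027] rows 7.0
```

Emit:
drive_tool(deltas=[{"gripper":255,"offset":[-0.045,0.012,0],"angular":[0,0,0]},{"gripper":255,"offset":[-0.09,0.024,0],"angular":[0,0,0]},{"gripper":255,"offset":[-0.135,0.036,0],"angular":[0,0,0]},{"gripper":255,"offset":[-0.18,0.05,0],"angular":[0,0,0]},{"gripper":255,"offset":[-0.22,0.062,0],"angular":[0,0,0]}])

```text
t: 5.3
eef_pos: [0.6044, 0.1856, 0.242]
tool_rot: [0.0, 0.583, 0.813, -0.001]
contact_force: [0.3, 0.5, -0.8]
gripper_width: 0.269
grasp_force: 30.5
```

Emit:
drive_tool(deltas=[{"gripper":255,"offset":[-0.03,0.01,0],"angular":[0,0,-0.02]},{"gripper":255,"offset":[-0.06,0.016,0],"angular":[0,0,-0.02]},{"gripper":255,"offset":[-0.083,0.022,0],"angular":[0,0,-0.02]},{"gripper":255,"offset":[-0.083,0.022,0],"angular":[0,0,-0.02]},{"gripper":255,"offset":[-0.083,0.022,0],"angular":[0,0,-0.02]}])

```text
t: 5.8
eef_pos: [0.6507, 0.1165, 0.2419]
tool_rot: [-0.001, 0.576, 0.817, -0.0]
contact_force: [0.1, 1.0, -1.3]
gripper_width: 0.264
grasp_force: 30.5
```

```bash
python3 - <<'E'
from h import *
import pickle
p,r,o=tool();print(p,r.as_matrix().round(3)); a,m=snap('wrist','w4.png'); pickle.dump((m,p,r.as_matrix()),open('w4.pkl','wb'))
print(proj(m,[[.622,.203,.065]]))
E
```

```text
[0.65066664 0.1165337  0.24194483] [[-0.336  0.942 -0.001]
 [ 0.942  0.336  0.   ]
 [ 0.001 -0.001 -1.   ]]
[[326.9136168   73.65164983]]
```

View pics/w4.png

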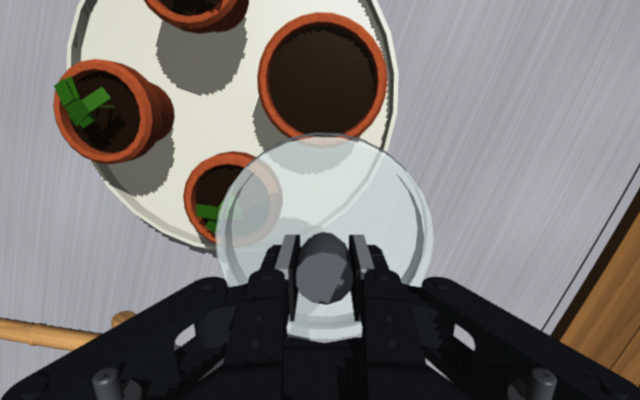

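```bash
python3 - <<'E'
from h import *
import pickle
from scipy.optimize import least_squares
m,p,r=pickle.load(open('w4.pkl','rb'))
t=np.linspace(0,2*np.pi,200); C=np.c_[np.cos(t),np.sin(t),0*t]
def ext(c,rad):
    q=proj(m,np.array(c)+rad*C); return np.r_[q[:,0].min(),q[:,0].max(),q[:,1].min(),q[:,1].max()]
f=least_squares(lambda x:ext([x[0],x[1],.065],.048)-[258,387,12,145],[.622,.203]); print('pan',f.x,f.fun)
x=f.x
for z in (.0759,.0915):
  for dx in (0,-.003):
    c=p+r@[dx,0,z]; print(z,dx,ext(c,.0555))
im=cv2.imread('pics/w4.png')
E
```

```text
pan [0.62078831 0.19672589] [-1.09650753  1.09156104 -1.88543801  2.32837301]
0.0759 0 [211.78833314 435.78574981 132.63483368 340.54966399]
0.0759 -0.003 [212.36592779 435.22114727 139.35348304 345.10367412]
0.0915 0 [221.39734645 426.2500074  130.45389285 322.53505489]
0.0915 -0.003 [221.87609709 425.78320025 136.55361856 326.83458529]
```

```bash
python3 - <<'E'
from h import *
print(tool()[0]); plan([((.621,.197,.25),20),((.621,.197,.168),20)])
E
```

```text
[0.65026196 0.11777138 0.24230653]
(0.621, 0.197, 0.25) 20 [0.0845, -0.0008, -0.0076] [-0.001, -0.001, -0.006] rows 2.0
(0.621, 0.197, 0.168) 20 [0.0, 0.0, 0.082] [0.0, 0.0, 0.0] rows 2.0
```

Emit:
drive_tool(deltas=[{"gripper":255,"offset":[0.04,-0.001,0],"angular":[0,0,0]},{"gripper":255,"offset":[0.075,-0.001,0],"angular":[0,0,0]},{"gripper":255,"offset":[0.0845,-0.001,0.03],"angular":[0,0,0]},{"gripper":255,"offset":[0.0845,-0.001,0.06],"angular":[0,0,0]},{"gripper":255,"offset":[0.0845,-0.001,0.074],"angular":[0,0,0]}])

```text
t: 6.35
eef_pos: [0.6191, 0.1977, 0.1663]
tool_rot: [-0.001, 0.574, 0.819, -0.001]
contact_force: [-0.5, -1.5, -0.4]
gripper_width: 0.266
grasp_force: 30.5
```

Emit:
drive_tool(deltas=[{"gripper":255,"offset":[0,0,0],"angular":[0,0,0]},{"gripper":255,"offset":[0,0,0],"angular":[0,0,0]}])

```text
t: 6.55
eef_pos: [0.6219, 0.1964, 0.1697]
tool_rot: [0.0, 0.576, 0.818, 0.0]
contact_force: [0.5, -0.6, -0.5]
gripper_width: 0.264
grasp_force: 30.5
```

```bash
python3 - <<'E'
from h import *
import pickle
p,r,o=tool();print(p); a,m=snap('wrist','w5.png'); pickle.dump((m,p,r.as_matrix()),open('w5.pkl','wb'))
b,n=snap('side','s5.png'); c,k=snap('scene','c5.png')
rs=lambda i:cv2.resize(i,None,fx=4,fy=4,interpolation=cv2.INTER_CUBIC)
cv2.imwrite('pics/m5.png',np.vstack([a[80:360,120:520][:, :],]) if 0 else np.hstack([cv2.resize(a[60:360,160:500],(454,400)),cv2.resize(c[200:270,320:380],(343,400),interpolation=cv2.INTER_CUBIC)]))
E
```

```text
[0.62191036 0.19643939 0.16965864]
```

View pics/m5.png

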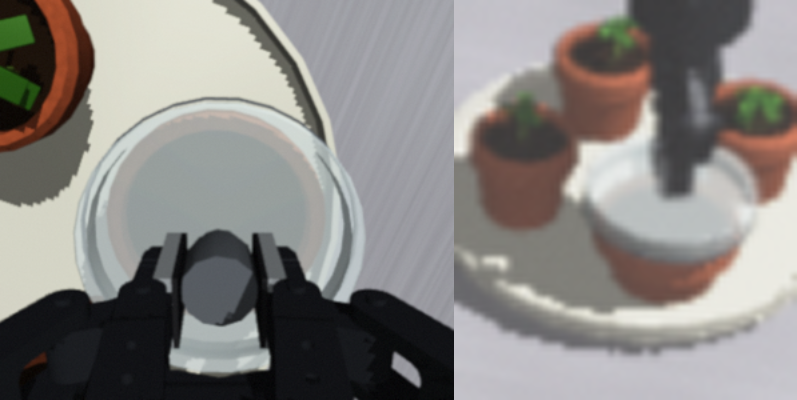

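Through the cover, the pan rim shows from x 106 to 331 with its top at about 112 (crop pixels). The cover spans 75 to 364 with its top at 97, so they are nearly concentric.

```bash
python3 - <<'E'
from h import *
import pickle
from scipy.optimize import least_squares
m,p,r=pickle.load(open('w5.pkl','rb'))
t=np.linspace(0,2*np.pi,200); C=np.c_[np.cos(t),np.sin(t),0*t]
def ext(c,rad):
    q=proj(m,np.array(c)+rad*C); return np.r_[q[:,0].min(),q[:,0].max(),q[:,1].min()]
f=least_squares(lambda x:ext([x[0],x[1],.065],.048)-[239.4,407.9,144],[.622,.203]); print('pan',f.x,f.fun)
h=p[2]-.093
f2=least_squares(lambda x:np.r_[ext([x[0],x[1],h+.016],.0555)[[0,1]],ext([x[0],x[1],h],.0555)[[0,1]],min(ext([x[0],x[1],h+.016],.0555)[2],ext([x[0],x[1],h],.0555)[2])]-[216.2,432.7,216.2,432.7,132.8],p[:2]); print('cover',f2.x,f2.fun, p)
d=np.r_[f.x-f2.x,0]; print('shift tool',r.T@d)
E
```

```text
pan [0.622042   0.19605317] [ 1.62659137 -1.62669464 -0.20712368]
cover [0.62265276 0.19567145] [-2.8343704   2.87834124  6.77236196 -6.80389917 -0.51037776] [0.62191036 0.19643939 0.16965864]
shift tool [ 5.65097270e-04 -4.46539669e-04 -1.72409666e-07]
```

Emit:
drive_tool(deltas=[{"gripper":255,"offset":[0.0005,0,0.006],"angular":[0,0,0]},{"gripper":255,"offset":[0.0005,0,0.012],"angular":[0,0,0]},{"gripper":255,"offset":[0.0005,0,0.017],"angular":[0,0,0]},{"gripper":255,"offset":[0.0005,0,0.021],"angular":[0,0,0]},{"gripper":255,"offset":[0.0005,0,0.021],"angular":[0,0,0]}])

```text
t: 7.2
eef_pos: [0.6211, 0.1963, 0.147]
tool_rot: [-0.0, 0.576, 0.817, -0.001]
contact_force: [0.0, -0.8, -1.0]
gripper_width: 0.27
grasp_force: 30.5
```

Emit:
drive_tool(deltas=[{"gripper":255,"offset":[0,0,0.002],"angular":[0,0,0]},{"gripper":255,"offset":[0,0,0.0035],"angular":[0,0,0]},{"gripper":255,"offset":[0,0,0.0035],"angular":[0,0,0]}])

```text
t: 7.5
eef_pos: [0.6216, 0.1967, 0.1463]
tool_rot: [0.0, 0.576, 0.817, -0.0]
contact_force: [-5.5, -3.2, 12.1]
gripper_width: 0.269
grasp_force: 31.8
```

Emit:
drive_tool(deltas=[{"gripper":130,"offset":[0,0,0],"angular":[0,0,0]},{"gripper":100,"offset":[0,0,0],"angular":[0,0,0]},{"gripper":90,"offset":[0,0,0],"angular":[0,0,0]},{"gripper":90,"offset":[0,0,0],"angular":[0,0,0]}])

```text
t: 7.9
eef_pos: [0.6215, 0.1965, 0.1442]
tool_rot: [-0.0, 0.576, 0.817, -0.0]
contact_force: [-0.6, 0.6, 0.7]
gripper_width: 0.646
grasp_force: 0.0
```

Emit:
drive_tool(deltas=[{"gripper":90,"offset":[0,0,-0.03],"angular":[0,0,0]},{"gripper":90,"offset":[0,0,-0.08],"angular":[0,0,0]},{"gripper":90,"offset":[0,0,-0.13],"angular":[0,0,0]},{"gripper":60,"offset":[0,0,-0.17],"angular":[0,0,0]},{"gripper":60,"offset":[0,0,-0.2],"angular":[0,0,0]}])

```text
t: 8.4
eef_pos: [0.6218, 0.197, 0.3477]
tool_rot: [0.001, 0.576, 0.818, 0.001]
contact_force: [0.3, -0.3, -0.4]
gripper_width: 0.762
grasp_force: 0.0
```

```bash
python3 - <<'E'
from h import *
import pickle
p,r,o=tool();print(p)
a,m=snap('wrist','w6.png'); b,n=snap('side','s6.png'); c,k=snap('scene','c6.png'); pickle.dump((m,n,k),open('6.pkl','wb'))
cv2.imwrite('pics/m6.png',np.hstack([cv2.resize(c[205:265,320:385],(433,400),interpolation=cv2.INTER_CUBIC),cv2.resize(b[210:265,250:300],(364,400),interpolation=cv2.INTER_CUBIC)]))
# boom pull grip plan: yaw 0; boom axis line
print(proj(m,[[.622,.196,.069],[.622,.196,.099]]))
plan([((.59,.08,.36),10),((.565,-.12,.36),0),((.565,-.12,.256),0)])
E
```

```text
[0.62183706 0.19698656 0.34769663]
[[323.05032936 171.92761013]
 [323.03411185 177.480723  ]]
(0.59, 0.08, 0.36) 10 [-0.0994, -0.0697, -0.0134] [0.006, -0.0, 0.215] rows 3.0
(0.565, -0.12, 0.36) 0 [-0.1926, -0.0593, 0.0] [0.0, 0.0, 0.222] rows 5.0
(0.565, -0.12, 0.256) 0 [0.0, 0.0, 0.104] [0.0, 0.0, 0.0] rows 3.0
```

View pics/m6.png

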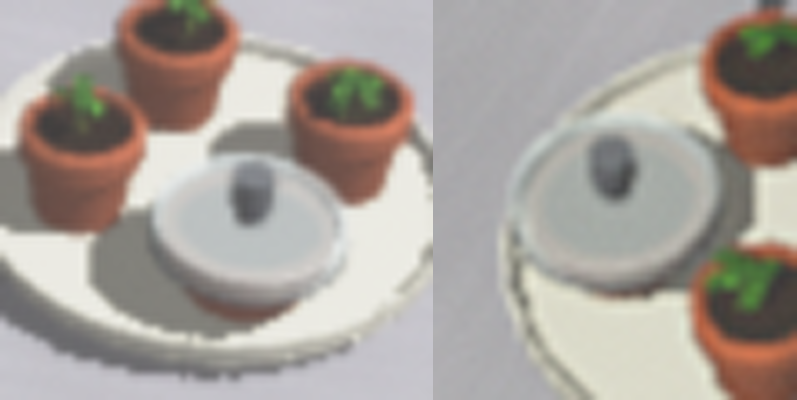

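Scene crop: the knob is at (252,190) and the disc looks inclined, with its left edge higher. I'll check the tilt numerically.

```bash
cat > fit.py <<'E'
from h import *
from scipy.optimize import differential_evolution
def fitcover(views,z0=.053,verbose=True):
    t=np.linspace(0,2*np.pi,72,endpoint=False); C=np.c_[np.cos(t),np.sin(t),0*t]
    DT=[]
    for im,m,s in views:
        g=cv2.resize(im,None,fx=2,fy=2,interpolation=cv2.INTER_CUBIC)
        e=cv2.Canny(g,30,80); DT.append((cv2.distanceTransform(255-e,cv2.DIST_L2,5)/2,m,s))
    top=C*.0555+[0,0,.016]; bot=C*.0555; kn=C*.012+[0,0,.046]
    def cost(x,full=False):
        Rm=R.from_rotvec([x[3],x[4],0]).as_matrix(); tot=0
        for D,m,s in DT:
            for M in (top,bot,kn):
                q=proj(m,M@Rm.T+x[:3])
                if M is not kn:
                    o=proj(m,(bot if M is top else top)@Rm.T+x[:3])
                    h=cv2.convexHull(np.float32(np.vstack([q,o])))
                    k=np.array([cv2.pointPolygonTest(h,(float(a),float(b)),True) for a,b in q])<.6 
                    if M is bot: q=q[k]
                    else: q=q
                i=np.round(q*2+.5).astype(int); ok=(i[:,0]>=0)&(i[:,0]<1280)&(i[:,1]>=0)&(i[:,1]<480 if s<1 else i[:,1]<800)
                i=i[ok]
                if len(i): tot+=np.mean(np.minimum(D[i[:,1],i[:,0]],4))
        return tot
    r=differential_evolution(cost,[(.605,.64),(.18,.215),(z0-.012,z0+.02),(-.25,.25),(-.25,.25)],seed=1,maxiter=80,popsize=12,polish=False)
    if verbose: print(r.x.round(4),round(r.fun,3),'level cost',round(min(cost([r.x[0]+a,r.x[1]+b,z0,0,0]) for a in np.arange(-.005,.006,.001) for b in np.arange(-.005,.006,.001)),3))
    return r.x
E
python3 - <<'E'
from fit import *
import pickle
m,n,k=pickle.load(open('6.pkl','rb'))
w,s,c=[cv2.imread('pics/'+f) for f in('w6.png','s6.png','c6.png')]
fitcover([(w,m,.5)]); fitcover([(w,m,.5),(s,n,1),(c,k,1)]); fitcover([(s,n,1),(c,k,1)])
E
```

```text
[6.226e-01 1.940e-01 4.720e-02 6.000e-04 7.000e-04] 0.588 level cost 1.227
[ 0.6217  0.196   0.0526 -0.026  -0.0077] 3.543 level cost 3.816
[ 0.6236  0.1982  0.0525  0.0139 -0.0388] 1.972 level cost 2.228
```

```bash
python3 - <<'E'
from fit import *
import pickle
print(tool()[0]); w,m=snap('wrist','w7.png'); fitcover([(w,m,.5)]); print(tool()[0])
k=pickle.load(open('6.pkl','rb'))[2]
t=np.linspace(0,2*np.pi,400); 
for tx in (0,.1,-.1):
    q=proj(k,R.from_rotvec([tx,0,0]).apply(np.c_[np.cos(t),np.sin(t),0*t]*.0555+[0,0,.016])+[.622,.196,.053]); q=(q-[320,205])*6.67
    print(tx,'left',q[q[:,0].argmin()],'right',q[q[:,0].argmax()])
E
```

```text
[0.62221037 0.1971066  0.3469002 ]
[ 6.223e-01  1.937e-01  4.290e-02  7.000e-04 -3.000e-04] 0.427 level cost 1.323
[0.62153355 0.19656836 0.34478237]
0 left [143.72357861 207.49235558] right [346.34487785 221.85985475]
0.1 left [140.83483915 214.59989477] right [343.93044197 213.7285431 ]
-0.1 left [147.57310046 200.76104692] right [347.72980683 229.98635384]
```

```bash
python3 - <<'E'
from h import *
plan([((.59,.02,.35),3.5),((.564,-.16,.33),3.5)])
E
```

```text
(0.59, 0.02, 0.35) 3.5 [-0.1557, -0.0891, -0.0053] [0.001, 0.0, 0.359] rows 4.0
(0.564, -0.16, 0.33) 3.5 [-0.1781, -0.0369, 0.02] [0.0, 0.0, 0.0] rows 4.0
```

Emit:
drive_tool(deltas=[{"gripper":30,"offset":[-0.04,-0.022,-0.005],"angular":[0,0,0.09]},{"gripper":30,"offset":[-0.08,-0.045,-0.005],"angular":[0,0,0.18]},{"gripper":0,"offset":[-0.12,-0.068,-0.005],"angular":[0,0,0.27]},{"gripper":0,"offset":[-0.156,-0.089,-0.005],"angular":[0,0,0.36]}])

```text
t: 9.0
eef_pos: [0.5889, 0.017, 0.3473]
tool_rot: [-0.001, 0.687, 0.727, -0.001]
contact_force: [1.0, -0.4, -0.2]
gripper_width: 0.999
grasp_force: 0.0
```

Emit:
drive_tool(deltas=[{"gripper":0,"offset":[-0.045,-0.009,0.005],"angular":[0,0,0]},{"gripper":0,"offset":[-0.09,-0.018,0.01],"angular":[0,0,0]},{"gripper":0,"offset":[-0.135,-0.028,0.015],"angular":[0,0,0]},{"gripper":0,"offset":[-0.178,-0.037,0.02],"angular":[0,0,0]},{"gripper":0,"offset":[-0.178,-0.037,0.02],"angular":[0,0,0]}])

```text
t: 9.5
eef_pos: [0.5611, -0.1687, 0.3261]
tool_rot: [-0.001, 0.69, 0.724, -0.003]
contact_force: [-0.4, -0.3, 0.1]
gripper_width: 0.998
grasp_force: 0.0
```

```bash
python3 - <<'E'
from h import *
import pickle
p,r,o=tool(); print(p); a,m=snap('wrist','w8.png'); pickle.dump(m,open('w8.pkl','wb'))
# tube edges: bright white pixels at several rows
g=a.astype(int)
for v in range(10,230,30):
    row=g[v]; b=row.min(1)>200; x=np.where(b)[0]; 
    if len(x): print(v,x.min(),x.max(),len(x),atz(m,(x.min()+x.max())/2,v,.21).round(4))
    else: print(v,row.min(1).max())
plan([((.564,-.16,.256),3.5)])
E
```

```text
[ 0.56106514 -0.16873109  0.32612443]
10 159
40 328 344 8 [ 0.5621 -0.0667  0.21  ]
70 326 344 6 [ 0.5625 -0.0821  0.21  ]
100 323 343 9 [ 0.5622 -0.098   0.21  ]
130 323 342 9 [ 0.5629 -0.1145  0.21  ]
160 323 342 7 [ 0.5638 -0.1318  0.21  ]
190 323 341 9 [ 0.5645 -0.1498  0.21  ]
220 324 328 5 [ 0.5619 -0.169   0.21  ]
(0.564, -0.16, 0.256) 3.5 [0.0044, 0.0024, 0.0708] [-0.006, 0.0, -0.01] rows 2.0
```

Emit:
drive_tool(deltas=[{"gripper":0,"offset":[0.004,0.003,0.03],"angular":[0,0,0]},{"gripper":0,"offset":[0.004,0.003,0.06],"angular":[0,0,0]},{"gripper":0,"offset":[0.004,0.003,0.071],"angular":[0,0,0]},{"gripper":0,"offset":[0.004,0.003,0.071],"angular":[0,0,0]}], grip_force=40)

```text
t: 9.95
eef_pos: [0.5657, -0.1549, 0.2562]
tool_rot: [-0.002, 0.685, 0.729, -0.001]
contact_force: [-0.2, -1.0, 0.2]
gripper_width: 0.999
grasp_force: 0.0
```

Emit:
drive_tool(deltas=[{"gripper":100,"offset":[0,0,0],"angular":[0,0,0]},{"gripper":160,"offset":[0,0,0],"angular":[0,0,0]},{"gripper":255,"offset":[0,0,0],"angular":[0,0,0]},{"gripper":255,"offset":[0,0,0],"angular":[0,0,0]},{"gripper":255,"offset":[0,0,0],"angular":[0,0,0]}])

```text
t: 10.45
eef_pos: [0.5664, -0.1562, 0.2592]
tool_rot: [-0.0, 0.686, 0.728, -0.0]
contact_force: [-4.2, 1.0, 5.2]
gripper_width: 0.228
grasp_force: 43.2
```

Emit:
drive_tool(deltas=[{"gripper":255,"offset":[0.02,0,0],"angular":[0,0,0]},{"gripper":255,"offset":[0.05,0,0],"angular":[0,0,0]},{"gripper":255,"offset":[0.085,0,0],"angular":[0,0,0]},{"gripper":255,"offset":[0.12,0,0],"angular":[0,0,0]},{"gripper":255,"offset":[0.145,0,0],"angular":[0,0,0]}])

```text
t: 10.95
eef_pos: [0.5586, -0.0107, 0.2592]
tool_rot: [0.001, 0.686, 0.728, 0.0]
contact_force: [2.3, -3.3, 1.5]
gripper_width: 0.225
grasp_force: 39.4
```

Emit:
drive_tool(deltas=[{"gripper":255,"offset":[0.012,0,0],"angular":[0,0,0]},{"gripper":255,"offset":[0.012,0,0],"angular":[0,0,0]},{"gripper":255,"offset":[0.012,0,0],"angular":[0,0,0]}])

```text
t: 11.25
eef_pos: [0.5577, 0.001, 0.259]
tool_rot: [-0.0, 0.685, 0.728, 0.001]
contact_force: [0.1, 3.4, 4.5]
gripper_width: 0.23
grasp_force: 39.8
```

```bash
python3 - <<'E'
from h import *
import pickle
a,m=snap('scene','c9.png'); b,n=snap('side','s9.png'); print(tool()[0])
# profile along axis in scene & side at z=.21 top surface
p0=np.array([.569,-.29,.211]); 
p1=np.array([tool()[0][0],tool()[0][1],.211]); d=(p1-p0)/np.linalg.norm(p1-p0); print(d)
for im,mm in((a,m),(b,n)):
    s=np.arange(-.03,.08,.005); q=proj(mm,p0+s[:,None]*d)
    g=cv2.cvtColor(im,cv2.COLOR_BGR2GRAY).astype(np.float32)
    print([int(max(cv2.getRectSubPix(g,(1,1),(float(u)+e,float(v)))[0,0] for e in (-1,0,1))) for u,v in q], q[0].round(),q[-1].round())
E
```

```text
[5.57757557e-01 3.22317300e-04 2.58945250e-01]
[-0.038695    0.99925107  0.        ]
[74, 60, 60, 60, 61, 61, 61, 60, 77, 106, 111, 112, 114, 114, 114, 116, 126, 133, 131, 132, 134, 133] [230. 175.] [256. 178.]
[52, 53, 53, 54, 52, 53, 52, 54, 65, 88, 102, 109, 108, 107, 106, 108, 107, 106, 106, 107, 107, 107] [341. 135.] [332. 149.]
```

Emit:
drive_tool(deltas=[{"gripper":60,"offset":[0,0,0],"angular":[0,0,0]},{"gripper":0,"offset":[0,0,0],"angular":[0,0,0]},{"gripper":0,"offset":[0,0,0],"angular":[0,0,0]},{"gripper":0,"offset":[-0.03,0,-0.05],"angular":[0,0,0]},{"gripper":0,"offset":[-0.07,0,-0.08],"angular":[0,0,0]}])

```text
t: 11.85
eef_pos: [0.5609, -0.0617, 0.3344]
tool_rot: [-0.001, 0.683, 0.73, 0.0]
contact_force: [1.1, -0.5, 0.1]
gripper_width: 0.997
grasp_force: 0.0
```

Emit:
drive_tool(deltas=[{"gripper":0,"offset":[-0.05,0,-0.01],"angular":[0,0,0]},{"gripper":0,"offset":[-0.1,0,-0.02],"angular":[0,0,0]},{"gripper":0,"offset":[-0.15,0,-0.02],"angular":[0,0,0]},{"gripper":0,"offset":[-0.2,0,-0.02],"angular":[0,0,0]},{"gripper":0,"offset":[-0.25,0,-0.02],"angular":[0,0,0]}])

```text
t: 12.35
eef_pos: [0.5755, -0.3135, 0.3533]
tool_rot: [-0.0, 0.686, 0.728, -0.0]
contact_force: [1.1, 0.5, -0.4]
gripper_width: 0.998
grasp_force: 0.0
```

Emit:
drive_tool(deltas=[{"gripper":0,"offset":[-0.01,0,0],"angular":[0,0,0]},{"gripper":0,"offset":[-0.01,0,0],"angular":[0,0,0]},{"gripper":0,"offset":[-0.01,0,0],"angular":[0,0,0]}])

```text
t: 12.65
eef_pos: [0.5768, -0.3194, 0.353]
tool_rot: [-0.001, 0.685, 0.729, 0.0]
contact_force: [0.9, 0.9, 0.2]
gripper_width: 0.999
grasp_force: 0.0
```

```bash
python3 - <<'E'
from h import *
import pickle
print(tool()[0]); a,m=snap('wrist','w10.png'); pickle.dump(m,open('w10.pkl','wb')); print(tool()[0])
q=proj(m,[[.569,-.28,.21],[.569,-.18,.21]]); print(q)
u,v=q[0].astype(int)
cv2.imwrite('pics/m10.png',cv2.resize(a[max(v-110,0):v+60,u-130:u+90],(776,600),interpolation=cv2.INTER_CUBIC)); print(max(v-110,0),u-130)
E
```

```text
[ 0.57684846 -0.31944567  0.35301984]
[ 0.57713644 -0.31858639  0.3533144 ]
[[315.51174147 149.97088492]
 [324.76226736 -17.26649604]]
39 185
```

View pics/m10.png

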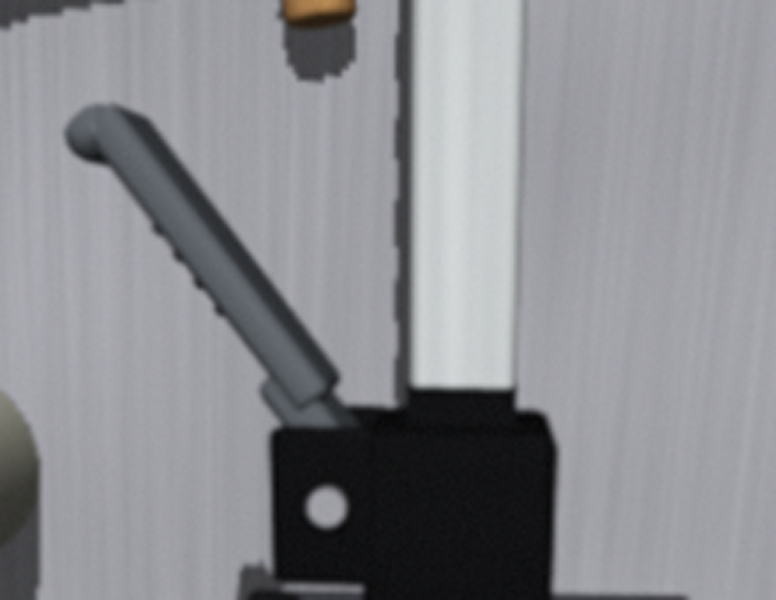

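```bash
python3 - <<'E'
import cv2
g=cv2.imread('pics/w10.png')
for v in range(60,200,4): print(v, g[v,268:356:8].min(1).tolist())
E
```

```text
60 [142, 83, 163, 159, 72, 196, 205, 198, 157, 158, 156]
64 [162, 164, 161, 159, 71, 196, 205, 198, 152, 158, 154]
68 [161, 166, 162, 159, 69, 196, 205, 200, 150, 157, 153]
72 [164, 166, 160, 159, 70, 196, 206, 199, 148, 158, 153]
76 [165, 165, 159, 158, 69, 198, 206, 200, 149, 157, 152]
80 [165, 166, 158, 157, 69, 196, 206, 200, 147, 157, 155]
84 [164, 165, 158, 155, 70, 198, 206, 199, 146, 157, 156]
88 [166, 166, 157, 155, 69, 196, 206, 200, 143, 157, 156]
92 [166, 166, 156, 155, 71, 199, 206, 200, 146, 154, 155]
96 [165, 165, 157, 155, 70, 199, 206, 198, 143, 156, 158]
100 [166, 163, 157, 154, 70, 198, 208, 197, 145, 157, 158]
104 [166, 163, 155, 156, 72, 198, 205, 200, 142, 156, 156]
108 [163, 162, 156, 157, 71, 198, 205, 199, 141, 156, 157]
112 [163, 162, 156, 156, 73, 199, 205, 199, 143, 156, 159]
116 [165, 162, 159, 155, 72, 198, 206, 200, 144, 158, 158]
120 [163, 160, 156, 158, 73, 197, 204, 198, 147, 159, 161]
124 [163, 160, 156, 158, 73, 198, 205, 197, 148, 158, 163]
128 [83, 159, 159, 157, 75, 200, 204, 197, 155, 157, 163]
132 [45, 158, 157, 159, 73, 199, 203, 198, 158, 158, 164]
136 [76, 151, 157, 159, 75, 197, 202, 198, 160, 160, 165]
140 [99, 52, 159, 157, 74, 199, 203, 196, 161, 161, 163]
144 [95, 49, 159, 157, 75, 199, 202, 197, 162, 160, 164]
148 [88, 79, 158, 157, 49, 138, 156, 163, 154, 162, 163]
152 [71, 44, 152, 154, 40, 17, 17, 17, 157, 162, 163]
156 [90, 94, 37, 12, 14, 20, 16, 20, 24, 136, 161]
160 [33, 43, 28, 14, 13, 12, 12, 14, 13, 53, 161]
164 [15, 18, 19, 18, 19, 19, 19, 18, 16, 15, 159]
168 [16, 16, 17, 17, 17, 17, 18, 17, 16, 15, 158]
172 [16, 17, 19, 15, 17, 18, 16, 18, 15, 15, 156]
176 [15, 56, 19, 18, 12, 17, 17, 18, 16, 10, 157]
180 [16, 159, 21, 18, 16, 15, 15, 19, 15, 11, 156]
184 [17, 160, 19, 16, 16, 16, 15, 17, 17, 13, 157]
188 [15, 79, 16, 20, 14, 18, 21, 18, 19, 14, 157]
192 [15, 14, 17, 19, 19, 18, 15, 14, 20, 16, 155]
196 [16, 15, 16, 17, 18, 18, 15, 16, 18, 21, 158]
```

The mark's dark band is partly out. Its outer edge is at crop y 388, and the collar's front face spans about y 410 to 440. The lever is open to the left, from the pin near (325,505) to the tip near (100,125).

```bash
python3 - <<'E'
from h import *
import pickle
m=pickle.load(open('w10.pkl','rb'))
f=lambda n,u,v,z:print(n,atz(m,u,v,z).round(4))
f('band outer',316.3,149.3,.21); f('mouth top',316,163,.218); f('mouth bot',316,154.8,.182)
f('tube far',185+466/3.527,45,.21); f('tube near',185+463/3.527,145,.21)
pin=lambda u,v:(185+u/3.527,39+v/3.527)
f('lever inner end top',*pin(320,390),.211); f('lever tip',*pin(125,112),.211); f('inner a',*pin(335,372),.211);f('housing dot',*pin(326,507),.214)
f('outer a',*pin(290,398),.211);f('outer b',*pin(100,150),.211)
print(np.array(m['cam_to_world'])[:3,3])
g=cv2.imread('pics/w10.png').mean(2)
print(cv2.blur(g,(1,1))[150:176,305:326].mean(1).round(1).tolist())
E
```

```text
band outer [ 0.5695 -0.2795  0.21  ]
mouth top [ 0.5699 -0.2874  0.218 ]
mouth bot [ 0.569 -0.287  0.182]
tube far [ 0.5664 -0.2152  0.21  ]
tube near [ 0.5693 -0.2767  0.21  ]
lever inner end top [ 0.5428 -0.2812  0.211 ]
lever tip [ 0.5067 -0.2337  0.211 ]
inner a [ 0.5455 -0.2777  0.211 ]
housing dot [ 0.5448 -0.3029  0.214 ]
outer a [ 0.5372 -0.283   0.211 ]
outer b [ 0.5021 -0.2404  0.211 ]
[ 0.57331239 -0.25385722  0.4251712 ]
[24.8, 17.0, 18.8, 18.8, 18.5, 19.0, 19.2, 19.3, 18.4, 16.1, 13.8, 14.6, 17.0, 18.7, 19.0, 19.4, 19.1, 19.2, 19.4, 19.0, 19.1, 18.5, 18.3, 18.0, 18.3, 17.8]
```

```bash
python3 - <<'E'
from h import *
m=__import__('pickle').load(open('w1.pkl','rb'))
print('mister right edge',atz(m,250,190,.12).round(3))
print(tool()[0]); yaw=3.4; plan([((.5406,-.2633,.33),yaw),((.5406,-.2633,.245),yaw)])
E
```

```text
mister right edge [ 0.435 -0.332  0.12 ]
[ 0.57713644 -0.31858639  0.3533144 ]
(0.5406, -0.2633, 0.33) 3.4 [0.0575, -0.033, 0.0234] [-0.0, -0.002, 0.005] rows 2.0
(0.5406, -0.2633, 0.245) 3.4 [0.0, 0.0, 0.085] [0.0, 0.0, 0.0] rows 2.0
```

Emit:
drive_tool(deltas=[{"gripper":0,"offset":[0.03,-0.017,0.01],"angular":[0,0,0]},{"gripper":0,"offset":[0.0575,-0.033,0.023],"angular":[0,0,0]},{"gripper":0,"offset":[0.0575,-0.033,0.03],"angular":[0,0,0]},{"gripper":0,"offset":[0.0575,-0.033,0.03],"angular":[0,0,0]},{"gripper":0,"offset":[0.0575,-0.033,0.03],"angular":[0,0,0]}], grip_force=60)

```text
t: 13.2
eef_pos: [0.541, -0.2652, 0.324]
tool_rot: [0.001, 0.685, 0.729, 0.0]
contact_force: [-0.4, 0.4, -0.5]
gripper_width: 1.0
grasp_force: 0.0
```

```bash
python3 - <<'E'
from h import *
snap('scene','c11.png'); snap('side','s11.png')
print(tool()[0]); plan([((.5406,-.2633,.245),3.4)])
E
```

```text
[ 0.54102338 -0.26594739  0.32405518]
(0.5406, -0.2633, 0.245) 3.4 [0.0027, -0.0004, 0.0791] [0.002, 0.001, 0.001] rows 2.0
```

Emit:
drive_tool(deltas=[{"gripper":0,"offset":[0.002,-0.001,0.03],"angular":[0,0,0]},{"gripper":0,"offset":[0.002,-0.001,0.055],"angular":[0,0,0]},{"gripper":0,"offset":[0.002,-0.001,0.07],"angular":[0,0,0]},{"gripper":0,"offset":[0.002,-0.001,0.079],"angular":[0,0,0]},{"gripper":0,"offset":[0.002,-0.001,0.079],"angular":[0,0,0]}])

```text
t: 13.8
eef_pos: [0.5391, -0.2637, 0.2436]
tool_rot: [-0.001, 0.685, 0.728, -0.0]
contact_force: [-0.4, -0.6, 0.2]
gripper_width: 1.001
grasp_force: 0.0
```

Emit:
drive_tool(deltas=[{"gripper":10,"offset":[0,0,0],"angular":[0,0,0]},{"gripper":18,"offset":[0,0,0],"angular":[0,0,0]}])

```text
t: 14.0
eef_pos: [0.5399, -0.2638, 0.2457]
tool_rot: [0.001, 0.685, 0.728, 0.0]
contact_force: [-0.1, -0.3, 1.2]
gripper_width: 0.929
grasp_force: 0.0
```

Emit:
drive_tool(deltas=[{"gripper":26,"offset":[0,0.0013,0],"angular":[0,0,0]},{"gripper":34,"offset":[0,0.0027,0],"angular":[0,0,0]},{"gripper":42,"offset":[0,0.004,0],"angular":[0,0,0]},{"gripper":50,"offset":[0,0.0053,0],"angular":[0,0,0]},{"gripper":50,"offset":[0,0.0053,0],"angular":[0,0,0]}])

```text
t: 14.5
eef_pos: [0.5447, -0.2632, 0.2444]
tool_rot: [0.0, 0.685, 0.728, 0.0]
contact_force: [0.4, 0.0, 0.3]
gripper_width: 0.804
grasp_force: 0.0
```

Emit:
drive_tool(deltas=[{"gripper":58,"offset":[0,0.0013,0],"angular":[0,0,0]},{"gripper":66,"offset":[0,0.0027,0],"angular":[0,0,0]},{"gripper":74,"offset":[0.0005,0.004,0],"angular":[0,0,0]},{"gripper":82,"offset":[0.001,0.0053,0],"angular":[0,0,0]},{"gripper":82,"offset":[0.001,0.0053,0],"angular":[0,0,0]}])

```text
t: 15.0
eef_pos: [0.5494, -0.2622, 0.2443]
tool_rot: [-0.0, 0.685, 0.728, -0.0]
contact_force: [-2.7, -0.3, 2.0]
gripper_width: 0.679
grasp_force: 1.5
```

Emit:
drive_tool(deltas=[{"gripper":88,"offset":[0.0003,0,0],"angular":[0,0,0]},{"gripper":95,"offset":[0.0006,0.001,0],"angular":[0,0,0]},{"gripper":102,"offset":[0.001,0.0022,0],"angular":[0,0,0]},{"gripper":109,"offset":[0.001,0.0034,0],"angular":[0,0,0]},{"gripper":109,"offset":[0.001,0.0034,0],"angular":[0,0,0]}])

```text
t: 15.5
eef_pos: [0.553, -0.2607, 0.2443]
tool_rot: [-0.0, 0.685, 0.728, -0.0]
contact_force: [-1.9, -0.1, 3.7]
gripper_width: 0.577
grasp_force: 2.4
```

Emit:
drive_tool(deltas=[{"gripper":115,"offset":[0,0.001,0],"angular":[0,0,0]},{"gripper":122,"offset":[0.0003,0.002,0],"angular":[0,0,0]},{"gripper":129,"offset":[0.0006,0.003,0],"angular":[0,0,0]},{"gripper":135,"offset":[0.001,0.004,0],"angular":[0,0,0]},{"gripper":135,"offset":[0.001,0.004,0],"angular":[0,0,0]}])

```text
t: 16.0
eef_pos: [0.557, -0.2597, 0.2446]
tool_rot: [0.0, 0.685, 0.728, -0.0]
contact_force: [-2.6, -1.2, 5.7]
gripper_width: 0.472
grasp_force: 3.5
```

```bash
cat > reg.py <<'E'
from h import *
def check(tag):
    for cam,ref in(('scene','c11.png'),('side','s11.png')):
        im,m=snap(cam,f'{tag}_{cam}.png'); r=cv2.imread('pics/'+ref)
        L=np.array([.553,.113,.18]); u,v=proj(m,L)[0].astype(int); w=16
        A=r[v-w:v+w,u-w:u+w].astype(np.float32).mean(2);B=im[v-w:v+w,u-w:u+w].astype(np.float32).mean(2)
        (dx,dy),c=cv2.phaseCorrelate(A,B,cv2.createHanningWindow((2*w,2*w),cv2.CV_32F))
        J=np.array([proj(m,L+e)[0]-proj(m,L)[0] for e in ([.001,0,0],[0,.001,0])]).T
        print(cam,(u,v),'px',round(dx,2),round(dy,2),'mm xy',np.linalg.solve(J,[dx,dy]).round(1),'resp',round(c,2))
    p,r,o=tool(); print(p.round(4),o['contact_force'].round(1),round(o['gripper_width'],3),round(o['grasp_force'],1))
E
python3 -c "
from reg import *
check('k1')"
```

```text
scene (np.int64(340), np.int64(197)) px 0.26 -0.21 mm xy [-1.6  0.6] resp 1.2
side (np.int64(300), np.int64(206)) px 0.55 0.06 mm xy [-2.  -0.6] resp 0.91
[ 0.557  -0.2597  0.2445] [-2.9 -1.6  4.9] 0.471 3.5
```

Emit:
drive_tool(deltas=[{"gripper":142,"offset":[0.0005,0.001,0],"angular":[0,0,0]},{"gripper":149,"offset":[0.001,0.002,0],"angular":[0,0,0]},{"gripper":156,"offset":[0.0015,0.003,0],"angular":[0,0,0]},{"gripper":163,"offset":[0.002,0.004,0],"angular":[0,0,0]},{"gripper":168,"offset":[0.002,0.005,0],"angular":[0,0,0]}])

```text
t: 16.6
eef_pos: [0.5616, -0.2585, 0.2447]
tool_rot: [0.0, 0.686, 0.728, -0.001]
contact_force: [-6.2, -4.6, 8.3]
gripper_width: 0.346
grasp_force: 20.8
```

```bash
python3 -c "
from reg import *
check('k2')"
```

```text
scene (np.int64(340), np.int64(197)) px 0.15 -0.65 mm xy [-4.2 -0.4] resp 0.99
side (np.int64(300), np.int64(206)) px 0.84 -0.1 mm xy [-2.6 -1.8] resp 0.91
[ 0.5616 -0.2585  0.2447] [-4.4 -5.4  7.1] 0.349 20.9
```

Emit:
drive_tool(deltas=[{"gripper":185,"offset":[0.001,0.0002,0],"angular":[0,0,0]},{"gripper":210,"offset":[0.001,0.0002,0],"angular":[0,0,0]},{"gripper":255,"offset":[0.001,0.0002,0],"angular":[0,0,0]},{"gripper":255,"offset":[0.001,0.0002,0],"angular":[0,0,0]},{"gripper":255,"offset":[0.001,0.0002,0],"angular":[0,0,0]}], grip_force=60)

```text
t: 17.2
eef_pos: [0.5619, -0.2585, 0.2449]
tool_rot: [0.001, 0.687, 0.727, -0.001]
contact_force: [-1.9, -7.3, 6.3]
gripper_width: 0.332
grasp_force: 58.3
```

```bash
python3 - <<'E'
from reg import *
check('k3')
# cover check & turntable stillness
from fit import fitcover
import pickle
s=cv2.imread('pics/k3_side.png');c=cv2.imread('pics/k3_scene.png')
for a,b in((s,'s6.png'),(c,'c6.png')):
    r=cv2.imread('pics/'+b); m=optics.camera_model('side' if b[0]=='s' else 'scene'); u,v=proj(m,[.622,.196,.07])[0].astype(int); w=14
    print(cv2.phaseCorrelate(*[i[v-w:v+w,u-w:u+w].astype(np.float32).mean(2) for i in(r,a)],cv2.createHanningWindow((28,28),cv2.CV_32F)))
# band profile along boom in side view, before/after
d=np.array([-.045,.999,0])
m=optics.camera_model('scene')
for nm in('c9.png','c11.png','k3_scene.png'):
    g=cv2.imread('pics/'+nm).mean(2).astype(np.float32)
    print(nm,[int(cv2.getRectSubPix(g,(1,1),tuple(map(float,proj(m,np.array([.5797,-.287,.2])+q*d)[0])))[0,0]) for q in np.arange(-.02,.05,.003)])
E
```

```text
scene (np.int64(340), np.int64(197)) px 0.15 -0.62 mm xy [-4.1 -0.4] resp 0.95
side (np.int64(300), np.int64(206)) px 0.94 -0.07 mm xy [-3.  -1.8] resp 0.86
[ 0.5619 -0.2585  0.2449] [-2.3 -5.8  6.8] 0.33 58.3
((-0.08435098728729074, 0.12100614669303411), 0.9901429398854573)
((0.009475482856338147, 0.09998430780997936), 0.996866200764974)
c9.png [56, 55, 55, 56, 56, 57, 57, 57, 57, 60, 80, 102, 121, 125, 126, 126, 126, 127, 127, 128, 128, 127, 127, 127]
c11.png [58, 58, 58, 58, 59, 60, 60, 60, 62, 69, 100, 122, 135, 137, 137, 137, 138, 139, 140, 139, 139, 139, 140, 139]
k3_scene.png [55, 56, 55, 56, 56, 55, 56, 56, 57, 60, 75, 84, 85, 72, 65, 62, 62, 65, 79, 101, 125, 134, 137, 138]
```

```bash
python3 - <<'E'
from h import *
for cam,ref in(('scene','c11.png'),('side','s11.png')):
    m=optics.camera_model(cam); A=cv2.imread('pics/'+ref,0); B=cv2.imread(f'pics/k3_{cam}.png',0)
    s=4; A,B=[cv2.resize(i,None,fx=s,fy=s,interpolation=cv2.INTER_CUBIC) for i in(A,B)]
    L=np.array([.553,.113,.18]); q=proj(m,[[.553,.113,.2],[.553,.113,.154]])
    mask=np.zeros_like(A); u,v=(q.mean(0)*s).astype(int); mask[v-48:v+48,u-48:u+48]=255
    P=cv2.goodFeaturesToTrack(A,30,.05,5,mask=mask)
    Q,st,er=cv2.calcOpticalFlowPyrLK(A,B,P,None,winSize=(31,31),maxLevel=1)
    D=((Q-P)[:,0]/s)[st[:,0]==1]; pts=(P[:,0]/s)[st[:,0]==1]
    J=np.array([proj(m,L+e)[0]-proj(m,L)[0] for e in ([.001,0,0],[0,.001,0])]).T
    mv=D[np.linalg.norm(D,axis=1)>.3]
    X=np.linalg.solve(J,mv.T).T; print(cam,len(D),len(mv)); print(X[np.argsort(X[:,1])].round(1).tolist())
E
```

```text
scene 30 30
[[-2.7, -1.9], [-2.7, -1.7], [-3.2, -1.6], [-3.8, -1.4], [-3.7, -1.4], [-4.1, -1.4], [-4.9, -1.2], [-4.0, -1.1], [-5.1, -1.1], [-5.0, -1.1], [-3.9, -1.0], [-4.7, -1.0], [-3.9, -0.9], [-3.5, -0.9], [-4.3, -0.9], [-5.0, -0.9], [-3.8, -0.9], [-4.8, -0.8], [-4.2, -0.8], [-4.5, -0.7], [-2.9, -0.7], [-4.5, -0.6], [-4.3, -0.6], [-4.7, -0.6], [-3.9, -0.4], [-3.9, -0.4], [-3.9, -0.4], [-4.7, -0.3], [-4.7, -0.1], [-1.9, 0.2]]
side 30 29
[[-4.9, -2.8], [-1.1, -2.1], [-3.8, -2.0], [-4.0, -1.7], [-3.9, -1.6], [-3.8, -1.5], [-3.6, -1.4], [-3.8, -1.4], [-3.7, -1.4], [-3.7, -1.4], [-2.9, -1.3], [-3.7, -1.3], [-3.8, -1.1], [-2.7, -1.1], [-4.0, -1.1], [-2.3, -1.1], [-4.0, -1.0], [-4.0, -0.9], [-4.0, -0.8], [-3.9, -0.7], [-2.4, -0.7], [-3.8, -0.6], [-4.5, -0.4], [-4.3, -0.3], [-4.6, -0.3], [-1.2, -0.2], [-4.0, -0.2], [-4.7, 0.0], [-5.0, 0.1]]
```

Everything checks out. The lever is shut: the fingers measure about 30.6 mm across lever and tube together, against 30 mm when closed. The boom is about 1 mm inside its mark, and the cover hasn't moved. Handing in.

```bash
python3 -c "
from station import bot
print(bot.hand_in())"
```

```text
the job is handed in; nothing more can be done
None
```

The job is handed in with no verdict returned: by my measurements the cover sits level on the seed pan, the boom is about 1 mm inside its mark, the lever is shut, and the gripper still holds the boom at about 58 N.

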